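# Fire a cap impact test on the bench spring tester

### The job

Run one impact test on the spring tester: slide the sled with the green cap fully home against its stop near the hammer, then draw the striker back by its blue handle until you feel the sear catch, without jamming the collar hard into the yellow buffer behind it. Let go of the handle so that the sear alone holds the striker, then press the red trip button, gently, so that the striker shoots and knocks the sled along; come away from the tester and leave the other things on the bench where they stand.

Things in the scene. Friction and masses are not known exactly. Their poses are not given: they have to be found in the camera images.
- tester: White bench impact tester, fixed; base 400 (x) x 130 (y) x 15 mm. Origin: centre of its underside. Striker axis along its own x, 60 mm up; strikes to +x, is drawn to -x. From +x to -x: sled with green cap, hammer, aluminium spring barrel (x +21 to -29 mm, 80 mm high), blue handle, brass collar, sear with red trip button beside it, yellow buffer, grey post (x -179 to -199, 85 high).
- handle: Blue upright paddle on the striker rod, 14 mm thick along the tester's x, 30 wide, standing 65 to 140 mm above the bench. Origin: its middle, 115 mm above the bench, at tester x = -50 mm at rest; axes as the tester's. Above 85 mm its surroundings and path are clear but for the trip button 50 mm aside. Grip it, or hook it with shut fingers on its +x side.
- striker: All that is drawn: rod, hammer, handle, brass collar. Origin: at the tester's when at rest; moves to the tester's -x by the draw. Spring 0.16 N per mm of draw; let go uncaught it shoots; let back slowly it cannot reach the sled. The collar is clamped anywhere on the rod, so the sear catches at a draw of 38 to 61 mm, not otherwise measured. Once caught it stays within 2 mm when let go.
- buffer: Yellow sprung buffer block, 22 mm square, before the grey post; the collar meets it about 5 mm past the catch. Origin: middle of its front (+x) face, 67 mm above the bench, at tester x = -162.5 mm. Gives 1 mm per 6 N. More than 12 N between collar and buffer counts as jamming. Feel of the draw: over the last 17 mm before the catch 2 to 5 N is added to the pull, and falls away at the catch.
- trip: Red round trip button, 26 mm diameter. Origin: centre of its top face, 100 mm above the bench when up, at tester x = -122, y = -50 mm. Pressed straight down: 1 N at first touch, 5 N once it meets the sear, 13 N at its full 12 mm travel, 1 to 3 N more under a caught striker. Frees the striker at about 7 mm. More than 22 N on it is too hard.
- sled (a joint): How far the sled is from home, m: 0 fully home at its stop, grows to the tester's +x, away from the hammer; at most 0.075. It takes 3 to 4 N to slide and stays where left. At home the cap's face is 6 mm from the resting hammer. A proper shot knocks it at least 8 mm along.
- push_plate: White upright plate at the sled's far (+x) end, 8 mm thick along the tester's x, 44 wide, 40 to 112 mm above the bench; push it to the tester's -x to bring the sled home. Origin: middle of its far (+x) face, 90 mm above the bench, at tester x = 121 mm when the sled is home; axes as the tester's. Nothing stands beyond it.
- wash_bottle: White plastic bottle, 60 mm diameter, 140 mm tall, bystander. Origin: centre of its underside.
- reagent_bottle: Amber bottle with blue cap, 52 mm diameter, 120 mm tall, bystander. Origin: centre of its underside.
- cap_dish: Clear shallow dish, 90 mm diameter, 30 mm tall, bystander. Origin: centre of its underside.
- tube_rack: Blue tube block with coloured caps, 70 x 160 x 57 mm, bystander to the left. Origin: centre of its underside.
- goggles: Clear safety goggles with blue frame and black band, 50 x 150 x 47 mm, bystander to the right. Origin: centre of its underside.

How it is judged (in metres and radians):
On the way, in this order (a step that is already met when the one before it is completed fails the run):
1. the sled is fully home (within 3 mm of its stop), with the striker not drawn (value of joint sled below 0.003 m and x of handle in the frame of tester above -0.065 m), for 0.2 s.
2. the sear alone holds the drawn striker (draw over 34 mm, handle and trip button untouched) with the sled still home (x of handle in the frame of tester below -0.084 m and value of joint sled below 0.003 m and contact force between anything else and handle below 0.1 N and contact force between each of the fingers, the arm and trip below 0.1 N), for 0.3 s.
3. the sear tripped, the striker has shot, its handle untouched, and knocked the sled at least 6 mm along (value of joint sled above 0.006 m and x of handle in the frame of tester above -0.06 m and contact force between anything else and handle below 0.1 N), for 0.02 s.
At the end, for the whole second after the job is handed in: The sled stands at least 6 mm from home and the striker rests within 10 mm of its undrawn place (value of joint sled above 0.006 m and x of handle in the frame of tester between -0.06 and -0.04 m); the robot touches nothing.
It fails at once if the collar jammed into the buffer with more than 12 N (contact force between striker and buffer above 12 N).
It fails at once if the trip button pressed with more than 22 N (contact force between any of the fingers, the arm and trip above 22 N).
It fails at once if a bystander moved by more than 20 mm (distance of any of wash_bottle, reagent_bottle, cap_dish, tube_rack, goggles from where it was at the start of the episode above 0.02 m).
It also fails if it takes over 72 s, if anything falls off the work surface, if the arm or the gripper's body presses on something with over 40 N, if the wrist force passes 120 N, or if a joint passes its speed limit or range.

### The arm

A 6-joint arm with a two-finger parallel gripper is mounted at the origin on the work surface. World frame = base frame: x ahead of the robot, y to its left, z up, the work surface at z = 0. Lengths are in mm, angles in rad, forces in N, time in s.
With the tool pointing down it reaches from about 300 to 775 mm from the base axis. Payload 14.6 kg.
Tool frame: the origin (TCP) lies at the very end of the fingers, on their centre line; the grasp point (between the pads) lies 19 mm behind it; z points along the fingers, y is the line along which they close (so a half turn about z gives the same grasp; the last joint's range is limited). The gripper opens to 94 mm and grips with 3 to 60 N. Pads are 16 mm wide; open, the fingers measure 119 mm over their backs; the gripper's body (75 mm by 177 mm) begins 78 mm behind the grasp point.
Start: joints at [-1.38, 0.3, 1.521, -0, 1.321, -0.067], TCP at [140.218, -531.816, 205.446] pointing down, gripper open.
Joint ranges: [-3.03, 3.03], [-0.79, 2.21], [0.23, 2.52], [-1.04, 4.18], [0, 3.07], [-2.55, 2.55]. Speed limits (rad/s): [2.22, 2.22, 2.57, 3.14, 3.14, 3.14].

### API

Orientations are given as [roll, pitch, yaw] about the fixed x, y, z axes, in that order (R = Rz(yaw) Ry(pitch) Rx(roll)).
In Python, from cell import manip, eyes, ticket gives the robot as it stands. The module is installed in compiled form; this text tells all that it offers.
- The arm moves only by the tool arm_command, never from a script. Its argument "plan" is a list of rows, each a list of 5 numbers: the opening, from -1 (shut) to 1 (fully open), then the shift along the tool's x, y, z in m, then the turn about the tool's z in rad. In form: [[jaw, dx, dy, dz, roll], ...]. A call has 1 to 20 rows; each row shifts and turns the commanded pose from where the row before left it, along the tool's axes as they then stand; what a row does not reach is not made up. A row lasts 1/8 s, in which the tool goes at most 62.5 mm and 10.7 degrees, less where a joint would pass 70% of its speed; a pose out of reach is approached as far as the arm can. A call is refused whole if a number of a shift passes 0.0625 or a number of a turn 0.188, either way. A call with a gripper value outside its range is refused whole. The fingers move at their own pace and stop on an object; "newtons" is the grip in N (left out, the last holds). Time passes only in rows, so rows that do not move let the fingers close. It gives the time, the measured TCP pose, the force, the opening and the grip force at its end, in the units of the state.
- manip.read_state(): the state, without advancing time (a new reading comes with each control period).
- eyes.camera(name): name is "scene" or "top" or "wrist"; returns a dict with "img" (384x512x3 uint8, blue, green, red), "z_map" (384x512 float32, mm along the optical axis (not along the pixel's ray), 0 where there is no reading), "fx", "fy", "cx", "cy" (pixels), "eye" and "orientation" of the camera in the world. Camera axes: x right, y down, z forward; pixel columns grow to the right and rows downward; lengths in mm; the calibration is good to about 2 mm. A picture is of the moment at which its call begins.
- ticket.sign_off(): hands the job in; it is judged then, once.
The state is a dict: "clock": time; "joints": joint angles; "qd": joint speeds; "effort": joint torques, N m; "eef_pos": TCP position; "eef_rot": TCP orientation; "wrist_force": force on the tool from outside, world axes, zero at the start; "moment": the same for the moment, N m; "finger_gap": finger opening in mm; "finger_force": force on a finger pad.
Only numpy, scipy, OpenCV 4.12 (cv2) and the standard library are available. Lean on these libraries where they do the work, as an engineer would, in place of code of your own. Each camera call takes 0.05 s, during which the arm holds its last target. There are 200 camera calls.

## Working session

There is one attempt and no reset: what is moved stays moved. The work goes in short steps, Python scripts to look and compute and a tool call to move; the robot and the scene stay as the last step left them, time stands still between calls to the robot, and variables do not carry over. Pictures are saved under pics/ and viewed, at most 10 in all, crops included, and the job is handed in when it is done.

Besides the shell and the picture viewer there is one more tool, called after "Emit:" as name([rows], argument=value, ...), one row to a line, values as JSON. arm_command: Moves the arm, as the interface text tells. Its arguments: {"type":"object","properties":{"plan":{"type":"array"},"newtons":{"type":"number"}},"required":["plan"]}

```bash
mkdir -p pics
cat > h.py <<'E'
import numpy as np, cv2
from scipy.spatial.transform import Rotation as R
from cell import manip, eyes, ticket
def Rm(o):
    o=np.array(o,float)
    return o if o.shape==(3,3) else (R.from_euler('xyz',o).as_matrix() if o.size==3 else R.from_quat(o).as_matrix())
def pts(c):
    z=c['z_map']; v,u=np.mgrid[:z.shape[0],:z.shape[1]]
    P=np.stack([(u-c['cx'])*z/c['fx'],(v-c['cy'])*z/c['fy'],z],-1)
    W=P@Rm(c['orientation']).T+np.array(c['eye']); W[z==0]=np.nan
    return W
E
python3 - <<'E'
from h import *
s=manip.read_state(); print(s)
for n in('scene','top'):
    c=eyes.camera(n); cv2.imwrite(f'pics/{n}1.png',c['img']); print(n,c['eye'],c['orientation'],c['fx'])
    np.savez(f'{n}1.npz',**c)
E
```

```text
{'clock': 0.0, 'joints': array([-1.37960794e+00,  3.00448560e-01,  1.52157859e+00, -3.29221376e-06,
        1.32071934e+00, -6.66050092e-02]), 'qd': array([ 9.10960077e-04,  1.80106880e-03,  2.45777464e-04,  7.02821418e-05,
        4.95386719e-04, -3.00152828e-04]), 'effort': array([ 1.14683928e-03, -5.31800795e+01, -3.52740633e+01,  7.08815921e-02,
        2.44557374e-02, -1.05990912e-04]), 'eef_pos': array([ 140.16392402, -531.56410866,  204.89975354]), 'eef_rot': array([-3.14044116e+00, -7.36131167e-05,  2.57794170e-01]), 'wrist_force': array([0.77648924, 0.57129868, 0.33074304]), 'moment': array([-0.05746574,  0.01053182, -0.02941811]), 'finger_force': 0.0, 'finger_gap': 93.89920632100717}
scene [1092.46806582  488.09540249 1144.43552396] [-2.58002532  0.01626451  2.35224305] 393.4808011822716
top [ 3.41659051e+02 -3.80393018e-01  1.41992277e+03] [-2.93701624 -0.00469388 -1.62455838] 366.87852452184006
```

View pics/scene1.png

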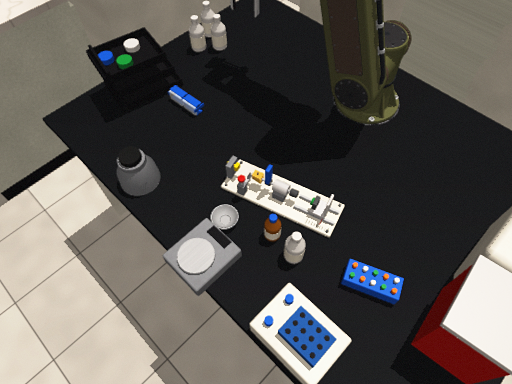

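View pics/top1.png

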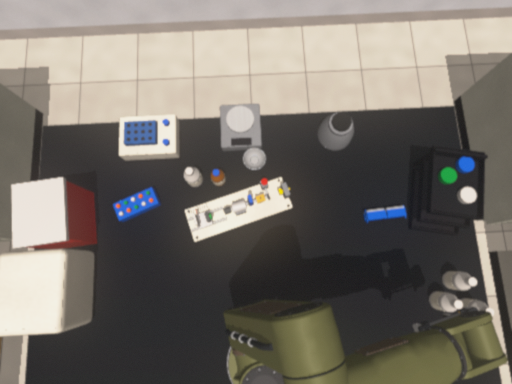

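The scene view shows the tester around (282,195), with its post end at (233,165) and the push plate at (330,205). In the top view it spans (188,225) to (290,190), with the blue handle at (250,198), the red button at (264,183) and the plate near (197,217). The bottles at (193,176) and (218,177) and the dish at (254,158) are on the far side.

Run:
```python
from h import *
def near(W,im,lo,hi,zr,box):
    h=cv2.cvtColor(im,cv2.COLOR_BGR2HSV); m=cv2.inRange(h,lo,hi)>0
    u0,v0,u1,v1=box; b=np.zeros_like(m); b[v0:v1,u0:u1]=1
    with np.errstate(invalid='ignore'): m&=b&(W[...,2]>zr[0])&(W[...,2]<zr[1])
    return m
B={'top':(180,170,300,245),'scene':(210,150,350,240)}
for n in('top','scene'):
    c=dict(np.load(f'{n}1.npz')); W=pts(c); im=c['img']
    m=near(W,im,(0,0,120),(180,70,255),(8,25),B[n])
    P=W[m]; r=cv2.minAreaRect(P[:,:2].astype(np.float32)); print(n,'base',m.sum(),r,np.median(P[:,2]))
    for k,lo,hi,zr in(('blue',(105,120,50),(130,255,255),(60,160)),('red',(0,150,80),(6,255,255),(60,120)),('yellow',(20,120,80),(34,255,255),(30,110)),('green',(50,80,30),(85,255,255),(30,120)),('plate',(0,0,100),(180,70,255),(105,125))):
        m=near(W,im,lo,hi,zr,B[n]); P=W[m]; v,u=np.nonzero(m)
        if len(P): print(k,len(P),P.mean(0).round(1),P.min(0).round(1),P.max(0).round(1),u.mean().round(),v.mean().round())
```

```text
top base 2498 ((596.7451782226562, 75.14950561523438), (208.83102416992188, 402.2342224121094), 16.21539878845215) 15.401648942744487
blue 52 [633.8  82.7 129. ] [559.4  11.3  86.9] [698.6 145.6 146.1] 231.0 184.0
red 28 [643.2 -38.  101.2] [632.3 -46.7  97.1] [652.8 -28.2 106.1] 264.0 181.0
yellow 73 [593.5 -49.8  77.5] [ 571.  -131.9   47.3] [623.7  -6.6  83.6] 267.0 196.0
green 11 [529.  166.7  70.5] [521.1 162.9  65.1] [537.1 171.   75.7] 210.0 216.0
plate 71 [607.5 215.3 110.8] [493.5  26.2 105.2] [697.2 246.5 124.3] 195.0 194.0
scene base 2919 ((627.0162963867188, 84.06210327148438), (266.0191955566406, 399.39990234375), 16.621780395507812) 15.86557222527017
blue 188 [618.3  61.5 116.7] [562.7   7.3  60.5] [696.9 149.3 146.4] 270.0 189.0
red 42 [647.2 -37.2 100.2] [636.  -48.6  90.9] [657.5 -25.2 105.4] 241.0 178.0
yellow 111 [600.  -51.2  75.7] [ 574.5 -129.2   43.1] [623.   -1.7  83.8] 249.0 171.0
green 17 [538.2 169.8  69.7] [527.  164.3  59.6] [549.2 177.9  75.2] 312.0 201.0
plate 47 [545.2 218.6 111.4] [494.4 209.  105.1] [697.9 240.1 117.7] 324.0 206.0
```

```bash
cat >> h.py <<'E'
def find(c,box):
    W=pts(c); hsv=cv2.cvtColor(c['img'],cv2.COLOR_BGR2HSV); u0,v0,u1,v1=box
    b=np.zeros(W.shape[:2],bool); b[v0:v1,u0:u1]=1
    with np.errstate(invalid='ignore'):
        def mk(lo,hi,a,z): return (cv2.inRange(hsv,lo,hi)>0)&b&(W[...,2]>a)&(W[...,2]<z)
        m=mk((0,0,90),(180,80,255),9,22).astype(np.uint8)
        m=cv2.morphologyEx(m,cv2.MORPH_OPEN,np.ones((2,2),np.uint8))
        n,l,st,_=cv2.connectedComponentsWithStats(m); i=1+np.argmax(st[1:,4])
        return W,cv2.minAreaRect(W[l==i][:,:2].astype(np.float32)),mk
E
python3 - <<'E'
from h import *
for n,B in(('top',(180,170,300,245)),('scene',(210,150,350,240))):
    c=dict(np.load(f'{n}1.npz')); W,r,mk=find(c,B); print(n,r)
    a=np.deg2rad(r[2]+90) ; o=np.array(r[0]); X=np.array([np.cos(a),np.sin(a)]); Y=np.array([-X[1],X[0]])
    for k,lo,hi,z0,z1 in(('blue',(105,120,50),(130,255,255),88,145),('bluetop',(105,120,50),(130,255,255),135,145),('red',(0,150,80),(6,255,255),90,105),('yellow',(20,120,80),(34,255,255),60,90),('green',(50,80,30),(85,255,255),40,100),('plate',(0,0,100),(180,70,255),107,118)):
        P=W[mk(lo,hi,z0,z1)]; q=np.c_[(P[:,:2]-o)@X,(P[:,:2]-o)@Y,P[:,2]]; q=q[(abs(q[:,0])<215)&(abs(q[:,1])<75)]
        if len(q): print(k,len(q),np.median(q,0).round(1),q.min(0).round(1),q.max(0).round(1))
E
```

```text
top ((556.5097045898438, 60.52290344238281), (123.56433868408203, 401.7444152832031), 16.444921493530273)
blue 21 [-47.9  -4.1 140.8] [-52.5 -16.9 130.9] [-42.4  10.8 143.2]
bluetop 20 [-48.   -4.7 140.9] [-52.5 -16.9 136.6] [-42.4   8.8 143.2]
red 26 [-118.   -55.4  101.1] [-128.4  -65.2   97.1] [-110.1  -44.6  104.7]
yellow 71 [-94.2  -3.5  78.6] [-201.9  -15.5   71.2] [-72.8   7.5  83.6]
green 11 [109.7  -3.9  70.2] [106.4 -12.5  65.1] [113.    5.   75.7]
plate 27 [162.   -4.3 111.9] [-40.3 -24.8 107.3] [166.   17.6 116.2]
scene ((569.802734375, 110.05706787109375), (86.67137145996094, 319.95562744140625), 18.466346740722656)
blue 101 [-87.6  13.5 126.8] [-98.3   6.2  89.3] [-83.   37.2 144.5]
bluetop 39 [-89.6  20.3 140.2] [-98.3   6.2 135.6] [-83.7  37.2 144.5]
red 41 [-164.3  -27.7  100.5] [-175.5  -36.4   90.9] [-153.9  -14.1  105. ]
yellow 100 [-139.2   20.8   77.9] [-214.8   10.8   61.1] [-112.2   36.4   83.8]
green 17 [66.5  9.9 71.3] [62.6 -1.9 59.6] [70.9 23.3 75.2]
plate 36 [118.5  14.1 112.6] [114.7  -7.3 107.3] [122.7  39.6 117.7]
```

Emit:
arm_command([
  [-1, 0.01, -0.01, 0, -0.029],
  [-1, 0.033, -0.037, 0, 0],
  [-1, 0.033, -0.037, 0, 0],
  [-1, 0.033, -0.037, 0, 0],
  [-1, 0.033, -0.037, 0, 0],
  [-1, 0.033, -0.037, 0, 0],
  [-1, 0.033, -0.037, 0, 0],
  [-1, 0.033, -0.037, 0, 0],
  [-1, 0.033, -0.037, 0, 0],
  [-1, 0.033, -0.037, 0, 0],
  [-1, 0.033, -0.037, 0, 0],
  [-1, 0.033, -0.037, 0, 0],
  [-1, 0.033, -0.037, 0, 0],
  [-1, 0.033, -0.037, 0, 0],
  [-1, 0.033, -0.037, 0, 0],
  [-1, 0.033, -0.037, 0, 0],
  [-1, 0.033, -0.037, 0, 0],
  [-1, 0.033, -0.037, 0, 0],
  [-1, 0, 0, 0, 0],
], newtons=20)

```text
clock: 2.48
eef_pos: [507.0, 244.9, 204.5]
eef_rot: [-3.141, 0.001, 0.291]
wrist_force: [-0.2, -0.6, -0.7]
finger_gap: 0.5
finger_force: 0.0
```

```bash
cat >> h.py <<'E'
O=np.array([561.,65.]); A=np.deg2rad(106.44); TX=np.array([np.cos(A),np.sin(A)]); TY=np.array([-TX[1],TX[0]])
def tst(p): p=np.asarray(p); return np.r_[(p[:2]-O)@TX,(p[:2]-O)@TY,p[2]]
def st(*tg):
    s=manip.read_state(); q=tst(s['eef_pos']); f=s['wrist_force']
    print('t',round(s['clock'],2),'tester',q.round(1),'F',np.r_[f[:2]@TX,f[:2]@TY,f[2]].round(2),'yawerr',(s['eef_rot'][2]-(A-np.pi/2)).round(4),'gap',s['finger_gap'])
    M=Rm(s['eef_rot'])
    for t in tg:
        w=np.r_[O+t[0]*TX+t[1]*TY,t[2]]; print(t,'tool delta',(M.T@(w-s['eef_pos'])).round(1))
E
python3 - <<'E'
from h import *
st((190,0,205),(190,0,90))
c=eyes.camera('wrist'); cv2.imwrite('pics/w1.png',c['img']); np.savez('w1.npz',**c)
E
```

```text
t 2.48 tester [187.8   0.9 204.5] F [-0.56  0.38 -0.69] yawerr 0.0039 gap 0.4550153719883412
(190, 0, 205) tool delta [ 0.9 -2.2 -0.5]
(190, 0, 90) tool delta [  1.1  -2.1 114.5]
```

View pics/w1.png

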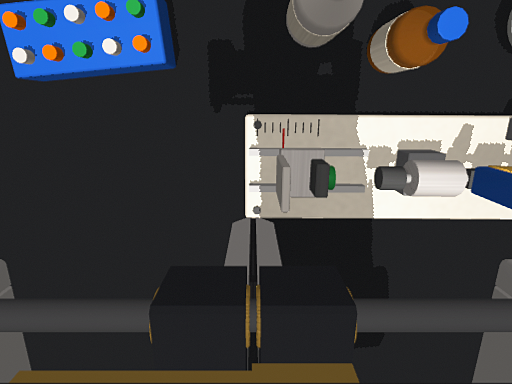

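Run:
```python
from h import *
c=dict(np.load('w1.npz')); W=pts(c); print(c['eye'],c['orientation'],np.isnan(W[...,0]).mean())
for n,B in(('w1',None),('top1',None),('scene1',None)):
    c=dict(np.load(n+'.npz'));W=pts(c);h=cv2.cvtColor(c['img'],cv2.COLOR_BGR2HSV)
    Q=np.dstack([(W[...,:2]-O)@TX,(W[...,:2]-O)@TY,W[...,2]])
    near=(abs(Q[...,0])<200)&(abs(Q[...,1])<75)
    for k,lo,hi,z0,z1 in(('bluetop',(100,120,50),(130,255,255),136,146),('red',(0,150,80),(6,255,255),97,106),('plate',(0,0,100),(180,70,255),107,118),('base',(0,0,90),(180,80,255),10,20)):
        m=(cv2.inRange(h,lo,hi)>0)&near&(Q[...,2]>z0)&(Q[...,2]<z1)
        if k=='plate': m&=Q[...,0]>90
        q=Q[m]
        if len(q): print(n,k,len(q),np.median(q,0).round(1),np.percentile(q,3,axis=0).round(1),np.percentile(q,97,axis=0).round(1))
```

```text
[581.74086804 265.99699679 383.88826756] [ 2.87388126e+00  3.96542268e-06 -1.27883762e+00] 0.0040435791015625
w1 plate 389 [156.5  -2.9 111.9] [152.7 -22.5 110.2] [160.   18.3 113.3]
w1 base 18488 [ 39.7 -21.8  15.1] [-114.2  -64.1   13.4] [189.7  59.2  16.7]
top1 bluetop 21 [-50.9   1.5 141. ] [-54.9  -9.9 137.2] [-45.5  13.9 144.2]
top1 red 27 [-121.2  -49.3  101.2] [-130.8  -59.4   97.2] [-113.7  -40.   104.8]
top1 plate 26 [159.1   2.9 112.2] [155.  -19.1 108.1] [162.8  21.8 115.9]
top1 base 2236 [-2.5 15.1 15.3] [-182.1  -59.3   10.7] [189.3  64.1  19.4]
scene1 bluetop 37 [-49.9  -3.7 140.3] [-55.9 -15.7 137.1] [-43.9  11.7 144.1]
scene1 red 36 [-122.2  -54.1  101.4] [-132.6  -62.9   97.6] [-112.3  -43.2  105. ]
scene1 plate 36 [158.8  -2.9 112.6] [155.  -23.8 107.6] [162.6  18.7 116.7]
scene1 base 2484 [ 25.9 -25.5  15.8] [-180.3  -65.8   11.5] [192.1  59.1  19.4]
```

The wrist view shows the push plate at (284,180), the sled with its green cap at (330,178), the hammer at (385,178) and the handle at (495,185). Everything matches the tester frame within about 3 mm, and the sled is about 40 mm from home.

Emit:
arm_command([
  [-1, 0, -0.006, 0.03, 0.004],
  [-1, 0, 0, 0.04, 0],
  [-1, 0, 0, 0.04, 0],
  [-1, 0, 0, 0.008, 0],
  [-1, 0, 0.008, 0, 0],
  [-1, 0, 0.01, 0, 0],
  [-1, 0, 0.008, 0, 0],
  [-1, 0, 0.006, 0, 0],
  [-1, 0, 0.006, 0, 0],
  [-1, 0, 0.006, 0, 0],
  [-1, 0, 0.005, 0, 0],
  [-1, 0, 0, 0, 0],
])

```text
clock: 4.03
eef_pos: [519.4, 200.6, 87.2]
eef_rot: [3.141, 0.001, 0.282]
wrist_force: [-0.9, -0.1, 0.1]
finger_gap: 0.5
finger_force: 0.0
```

```bash
python3 -c "
from h import *
st((133.5,0,86))"
```

```text
t 4.03 tester [141.8   1.5  87.2] F [0.21 0.91 0.08] yawerr -0.0044 gap 0.547073087184328
(133.5, 0, 86) tool delta [1.5 8.3 1.2]
```

Emit:
arm_command([
  [-1, 0, 0.003, 0, 0],
  [-1, 0, 0.003, 0, 0],
])

```text
clock: 4.28
eef_pos: [520.9, 195.3, 87.2]
eef_rot: [-3.141, 0.001, 0.283]
wrist_force: [-1.1, 3.5, 0.2]
finger_gap: 0.5
finger_force: 1.5
```

Run:
```python
from h import *
st()
c=eyes.camera('wrist'); cv2.imwrite('pics/w2.png',c['img'])
W=pts(c);h=cv2.cvtColor(c['img'],cv2.COLOR_BGR2HSV)
Q=np.dstack([(W[...,:2]-O)@TX,(W[...,:2]-O)@TY,W[...,2]])
m=(cv2.inRange(h,(50,80,30),(85,255,255))>0)&(abs(Q[...,1])<40); print('green',np.percentile(Q[m],[3,50,97],axis=0).round(1))
```

```text
t 4.28 tester [136.3   1.5  87.2] F [3.63 0.04 0.16] yawerr -0.0039 gap 0.5471349343618368
green [[ 63.3 -13.7  62.4]
 [ 66.2  -4.6  71.5]
 [ 69.6   7.8  73.8]]
```

View pics/w2.png

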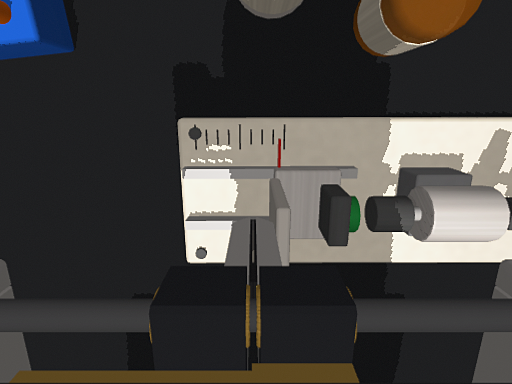

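The plate at (282,225) is moving with the finger, and the sled pointer at (279,152) is close to the last scale mark at (284,130). I'll keep pushing gently until the stop is felt.

Emit:
arm_command([
  [-1, 0, 0.002, 0, 0],
  [-1, 0, 0.002, 0, 0],
])

```text
clock: 4.58
eef_pos: [522.1, 191.4, 87.3]
eef_rot: [-3.142, 0.0, 0.283]
wrist_force: [-1.8, 2.5, -1.9]
finger_gap: 0.7
finger_force: 1.5
```

Emit:
arm_command([
  [-1, 0, 0.001, 0, 0],
  [-1, 0, 0.001, 0, 0],
])

```text
clock: 4.82
eef_pos: [522.5, 190.3, 87.4]
eef_rot: [-3.14, 0.0, 0.283]
wrist_force: [-5.4, 12.1, -1.8]
finger_gap: 0.4
finger_force: 6.7
```

Emit:
arm_command([
  [-1, 0, 0.001, 0, 0],
  [-1, 0, 0, 0, 0],
])

```text
clock: 5.08
eef_pos: [522.5, 190.3, 87.4]
eef_rot: [-3.139, 0.0, 0.283]
wrist_force: [-5.5, 15.5, -1.2]
finger_gap: 0.7
finger_force: 8.0
```

Emit:
arm_command([
  [-1, 0, -0.01, 0, 0],
  [-1, 0, -0.015, 0, 0],
  [-1, 0, 0, -0.04, 0],
  [-1, 0, 0, -0.04, 0],
  [-1, 0, 0, -0.02, 0],
  [-1, 0, 0.03, 0, -0.004],
  [-1, 0, 0.04, 0, 0],
  [-1, 0, 0.04, 0, 0],
  [-1, 0, 0.04, 0, 0],
  [-1, 0, 0.018, 0, 0],
  [-1, 0, 0, 0, 0],
])

```text
clock: 6.45
eef_pos: [563.6, 51.3, 187.4]
eef_rot: [3.142, 0.0, 0.286]
wrist_force: [-0.3, 1.0, -0.9]
finger_gap: 0.5
finger_force: 0.0
```

Run:
```python
from h import *
st((-15,0,110))
c=eyes.camera('wrist'); cv2.imwrite('pics/w3.png',c['img'])
W=pts(c);h=cv2.cvtColor(c['img'],cv2.COLOR_BGR2HSV)
Q=np.dstack([(W[...,:2]-O)@TX,(W[...,:2]-O)@TY,W[...,2]])
for k,lo,hi,z0,z1 in (('blue',(100,120,50),(130,255,255),136,146),('red',(0,150,80),(6,255,255),97,106),('green',(50,80,30),(85,255,255),50,90)):
    m=(cv2.inRange(h,lo,hi)>0)&(abs(Q[...,1])<80)&(Q[...,2]>z0)&(Q[...,2]<z1); print(k,m.sum())
    if m.any(): print(np.percentile(Q[m],[3,50,97],axis=0).round(1))
```

```text
t 6.45 tester [-13.9   1.3 187.4] F [ 1.05 -0.04 -0.93] yawerr -0.0013 gap 0.5263748117988427
(-15, 0, 110) tool delta [ 1.3  1.1 77.4]
blue 637
[[-59.3 -15.5 136.8]
 [-52.7  -2.5 139.8]
 [-46.5  11.7 141.2]]
red 680
[[-135.4  -62.    98.4]
 [-124.4  -51.2  100.1]
 [-113.5  -40.7  101.5]]
green 301
[[ 57.6 -13.5  53.5]
 [ 59.9  -2.8  69.3]
 [ 65.6  10.2  73.5]]
```

View pics/w3.png

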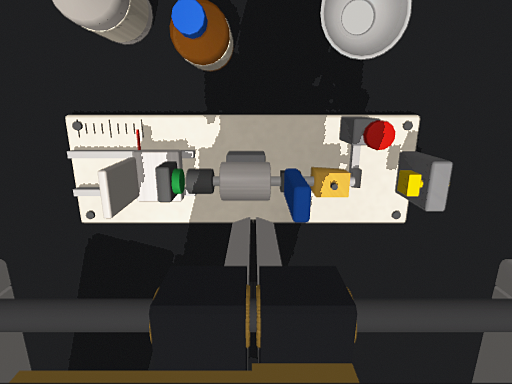

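Sled is home: the pointer at (138,140) is on the end mark and the green cap at (178,182) sits just short of the hammer. The brass collar ends near (350,182) and the buffer starts near (398,184). I'll measure that gap to predict the catch, and descend beside the handle at (297,195).

Emit:
arm_command([
  [-1, 0.002, 0, 0.03, 0],
  [-1, 0, 0, 0.03, 0],
  [-1, 0, 0, 0.017, 0],
  [-1, 0, 0, 0, 0],
])

```text
clock: 7.0
eef_pos: [565.0, 52.8, 109.8]
eef_rot: [-3.141, 0.002, 0.288]
wrist_force: [0.2, 0.8, 0.3]
finger_gap: 0.6
finger_force: 0.0
```

Run:
```python
from h import *
st()
def ana(n,c):
    W=pts(c);h=cv2.cvtColor(c['img'],cv2.COLOR_BGR2HSV)
    Q=np.dstack([(W[...,:2]-O)@TX,(W[...,:2]-O)@TY,W[...,2]])
    m=(cv2.inRange(h,(10,120,60),(35,255,255))>0)&(abs(Q[...,1])<20)&(Q[...,2]>55)&(Q[...,2]<95)&(Q[...,0]<-55)&(Q[...,0]>-185)
    x=Q[m][:,0]; print(n,np.histogram(x,bins=np.arange(-186,-55,4))); 
ana('w',eyes.camera('wrist'))
for n in('top1','scene1'): ana(n,dict(np.load(n+'.npz')))
```

```text
t 7.0 tester [-12.8  -0.4 109.8] F [ 0.74 -0.42  0.28] yawerr 0.0008 gap 0.5910256661290847
w (array([ 25,  24, 144, 188, 348, 370,   0,   0,   0,   0,   0,   0,   0,
         0,   0,   0,   0,   2,   0, 143, 210, 208, 176, 178, 220, 216,
       218, 253,   0,   0,   0,   0]), array([-186, -182, -178, -174, -170, -166, -162, -158, -154, -150, -146,
       -142, -138, -134, -130, -126, -122, -118, -114, -110, -106, -102,
        -98,  -94,  -90,  -86,  -82,  -78,  -74,  -70,  -66,  -62,  -58]))
top1 (array([0, 3, 3, 5, 7, 5, 0, 0, 0, 0, 0, 0, 0, 0, 0, 0, 0, 0, 0, 0, 4, 5,
       8, 6, 7, 7, 6, 6, 0, 0, 0, 0]), array([-186, -182, -178, -174, -170, -166, -162, -158, -154, -150, -146,
       -142, -138, -134, -130, -126, -122, -118, -114, -110, -106, -102,
        -98,  -94,  -90,  -86,  -82,  -78,  -74,  -70,  -66,  -62,  -58]))
scene1 (array([ 0,  5,  5,  8, 10, 16,  0,  0,  0,  0,  0,  0,  0,  0,  0,  0,  0,
        0,  0,  2,  7, 13, 12,  9, 11, 13, 10, 15,  3,  0,  0,  0]), array([-186, -182, -178, -174, -170, -166, -162, -158, -154, -150, -146,
       -142, -138, -134, -130, -126, -122, -118, -114, -110, -106, -102,
        -98,  -94,  -90,  -86,  -82,  -78,  -74,  -70,  -66,  -62,  -58]))
```

The collar-to-buffer gap is about 54 mm, so I expect the catch near 49 mm of draw, with the ramp starting near 32 mm.

Emit:
arm_command([
  [-1, 0, 0.006, 0, 0],
  [-1, 0, 0.006, 0, 0],
  [-1, 0, 0.004, 0, 0],
  [-1, 0, 0.004, 0, 0],
  [-1, 0, 0.004, 0, 0],
  [-1, 0, 0, 0, 0],
])

```text
clock: 7.8
eef_pos: [572.3, 28.8, 110.5]
eef_rot: [-3.142, -0.0, 0.287]
wrist_force: [0.1, 0.4, 0.4]
finger_gap: 0.4
finger_force: 0.3
```

Emit:
arm_command([
  [-1, 0, 0.004, 0, 0],
  [-1, 0, 0.004, 0, 0],
  [-1, 0, 0.004, 0, 0],
  [-1, 0, 0.004, 0, 0],
  [-1, 0, 0, 0, 0],
])

```text
clock: 8.43
eef_pos: [576.8, 13.5, 110.4]
eef_rot: [-3.142, 0.0, 0.287]
wrist_force: [-0.9, 3.1, 1.1]
finger_gap: 0.5
finger_force: 1.6
```

```bash
cat > d.py <<'E'
from h import *
st()
c=eyes.camera('wrist')
W=pts(c);h=cv2.cvtColor(c['img'],cv2.COLOR_BGR2HSV)
Q=np.dstack([(W[...,:2]-O)@TX,(W[...,:2]-O)@TY,W[...,2]])
for k,lo,hi,z0,z1 in (('blue',(100,120,50),(130,255,255),136,146),('brass+buf',(10,120,60),(35,255,255),60,95),('red',(0,150,80),(6,255,255),85,106),('green',(50,80,30),(85,255,255),50,90)):
    m=(cv2.inRange(h,lo,hi)>0)&(abs(Q[...,1])<(80 if k=='red' else 20))&(Q[...,2]>z0)&(Q[...,2]<z1)
    if k[1]=='r' and k[0]=='b': m&=Q[...,0]>-158
    if m.any(): print(k,m.sum(),*np.percentile(Q[m],[2,50,98],axis=0).round(1))
E
python3 d.py
```

```text
t 8.43 tester [-53.9  -0.6 110.4] F [ 3.21 -0.06  1.07] yawerr -0.0004 gap 0.5470700691065609
blue 916 [-81.  -15.9 136.9] [-74.8  -6.8 139.9] [-68.2   5.5 141.3]
brass+buf 1691 [-129.2  -13.2   61.7] [-112.2   -4.2   78. ] [-97.9  10.4  79.4]
red 1349 [-135.9  -62.7   95.2] [-124.1  -51.8  100.1] [-113.   -40.3  101.5]
green 696 [ 57.3 -13.6  51.4] [58.3 -2.9 67. ] [65.7 10.1 73.5]
```

Emit:
arm_command([
  [-1, 0, 0.004, 0, 0],
  [-1, 0, 0.004, 0, 0],
  [-1, 0, 0.003, 0, 0],
  [-1, 0, 0, 0, 0],
])

```text
clock: 8.98
eef_pos: [579.9, 2.9, 110.4]
eef_rot: [-3.142, -0.0, 0.286]
wrist_force: [-2.4, 5.1, 1.0]
finger_gap: 0.2
finger_force: 2.4
```

Emit:
arm_command([
  [-1, 0, 0.002, 0, 0],
  [-1, 0, 0.002, 0, 0],
  [-1, 0, 0, 0, 0],
])

```text
clock: 9.35
eef_pos: [580.9, -0.4, 110.5]
eef_rot: [-3.141, 0.0, 0.287]
wrist_force: [-3.1, 6.9, 2.0]
finger_gap: 0.7
finger_force: 3.4
```

Emit:
arm_command([
  [-1, 0, 0.002, 0, 0],
  [-1, 0, 0.002, 0, 0],
  [-1, 0, 0, 0, 0],
])

```text
clock: 9.72
eef_pos: [582.0, -4.0, 110.5]
eef_rot: [-3.141, 0.0, 0.287]
wrist_force: [-3.3, 8.3, 2.7]
finger_gap: 0.7
finger_force: 4.3
```

Emit:
arm_command([
  [-1, 0, 0.002, 0, 0],
  [-1, 0, 0, 0, 0],
])

```text
clock: 9.98
eef_pos: [582.5, -5.8, 110.4]
eef_rot: [-3.14, 0.0, 0.287]
wrist_force: [-3.6, 8.1, 2.2]
finger_gap: 1.2
finger_force: 4.6
```

Emit:
arm_command([
  [-1, 0, 0.002, 0, 0],
  [-1, 0, 0, 0, 0],
])

```text
clock: 10.22
eef_pos: [583.0, -7.7, 110.5]
eef_rot: [-3.14, 0.0, 0.287]
wrist_force: [-3.2, 9.0, 2.7]
finger_gap: -0.0
finger_force: 4.8
```

Emit:
arm_command([
  [-1, 0, 0.002, 0, 0],
  [-1, 0, 0, 0, 0],
])

```text
clock: 10.48
eef_pos: [583.6, -9.5, 110.5]
eef_rot: [-3.14, 0.0, 0.287]
wrist_force: [-4.7, 9.2, 2.2]
finger_gap: 0.1
finger_force: 5.1
```

Emit:
arm_command([
  [-1, 0, 0.0015, 0, 0],
  [-1, 0, 0, 0, 0],
])

```text
clock: 10.72
eef_pos: [583.9, -10.8, 110.4]
eef_rot: [-3.14, 0.0, 0.287]
wrist_force: [-5.8, 9.7, 3.0]
finger_gap: 0.6
finger_force: 5.7
```

```bash
python3 d.py
```

```text
t 10.72 tester [-79.2  -0.5 110.4] F [10.96  2.84  3.02] yawerr 0.0003 gap 0.5861967048912875
blue 909 [-106.3  -15.9  136.7] [-100.1   -6.8  139.9] [-93.5   5.4 141.3]
brass+buf 1682 [-154.4  -13.2   61.6] [-137.3   -4.4   78. ] [-123.1   10.5   79.4]
red 1308 [-136.   -62.7   97.1] [-124.6  -51.8  100.1] [-113.4  -40.   101.5]
green 777 [ 57.1 -13.6  51.5] [58.2 -2.6 66.5] [65.6 10.3 73.5]
```

Emit:
arm_command([
  [-1, 0, 0.0015, 0, 0],
  [-1, 0, 0, 0, 0],
])

```text
clock: 11.02
eef_pos: [584.3, -12.2, 110.4]
eef_rot: [-3.14, 0.0, 0.287]
wrist_force: [-4.1, 9.4, 4.0]
finger_gap: 0.1
finger_force: 5.7
```

Emit:
arm_command([
  [-1, 0, 0.0015, 0, 0],
  [-1, 0, 0, 0, 0],
])

```text
clock: 11.28
eef_pos: [584.8, -13.7, 110.4]
eef_rot: [-3.14, 0.0, 0.287]
wrist_force: [-4.2, 10.2, 3.7]
finger_gap: 0.4
finger_force: 5.5
```

Emit:
arm_command([
  [-1, 0, 0.001, 0, 0],
  [-1, 0, 0, 0, 0],
])

```text
clock: 11.52
eef_pos: [585.0, -14.5, 110.4]
eef_rot: [-3.14, 0.001, 0.287]
wrist_force: [-4.2, 11.1, 3.0]
finger_gap: 0.4
finger_force: 6.0
```

Emit:
arm_command([
  [-1, 0, 0.001, 0, 0],
  [-1, 0, 0, 0, 0],
])

```text
clock: 11.78
eef_pos: [585.3, -15.5, 110.4]
eef_rot: [-3.14, 0.0, 0.287]
wrist_force: [-3.8, 11.1, 3.0]
finger_gap: 0.7
finger_force: 5.9
```

Emit:
arm_command([
  [-1, 0, 0.001, 0, 0],
  [-1, 0, 0, 0, 0],
])

```text
clock: 12.02
eef_pos: [585.7, -16.9, 110.4]
eef_rot: [-3.141, 0.0, 0.287]
wrist_force: [-3.2, 7.7, 2.7]
finger_gap: 0.5
finger_force: 4.3
```

```bash
python3 d.py
```

```text
t 12.03 tester [-85.6  -0.5 110.4] F [8.26 0.91 2.65] yawerr 0.0002 gap 0.5354011756252239
blue 910 [-112.6  -15.9  136.7] [-106.5   -6.9  139.9] [-99.9   5.4 141.3]
brass+buf 1500 [-157.3  -13.2   61.6] [-141.9   -4.3   78. ] [-129.5   10.4   79.5]
red 1309 [-136.1  -62.7   98. ] [-124.6  -51.7  100.1] [-113.5  -40.2  101.4]
green 792 [ 57.1 -13.5  51.2] [58.2 -2.5 66.2] [65.5 10.2 73.5]
```

The pull fell from about 11.7 N to 8.2 N, which is spring force alone, so the sear has caught. I'll go 1 mm past it and then let back slowly.

Emit:
arm_command([
  [-1, 0, 0.001, 0, 0],
  [-1, 0, 0, 0, 0],
  [-1, 0, -0.001, 0, 0],
  [-1, 0, -0.001, 0, 0],
  [-1, 0, -0.001, 0, 0],
  [-1, 0, -0.001, 0, 0],
  [-1, 0, -0.001, 0, 0],
  [-1, 0, 0, 0, 0],
])

```text
clock: 13.08
eef_pos: [584.8, -13.7, 110.5]
eef_rot: [3.141, -0.0, 0.287]
wrist_force: [0.7, -0.2, -0.7]
finger_gap: 0.1
finger_force: 0.0
```

```bash
python3 d.py
```

```text
t 13.07 tester [-82.2  -0.6 110.5] F [-0.37 -0.6  -0.66] yawerr -0.0001 gap 0.14368714150245362
blue 1015 [-111.9  -15.9  136.8] [-105.2   -6.   139.8] [-98.9   5.6 141.2]
brass+buf 1538 [-157.4  -13.2   61.3] [-141.6   -4.4   78. ] [-129.    10.5   79.5]
red 1308 [-136.2  -62.7   97.3] [-124.4  -51.7  100.2] [-113.3  -40.2  101.6]
green 790 [ 56.9 -13.6  51.3] [58.2 -2.7 66.2] [65.5 10.  73.3]
```

Emit:
arm_command([
  [-1, 0, -0.01, 0, 0],
  [-1, 0, -0.01, 0, 0],
  [-1, 0, 0, -0.03, 0],
  [-1, 0, 0, -0.03, 0],
  [-1, 0, 0, -0.015, 0],
  [-1, 0.017, 0.02, 0, 0],
  [-1, 0.017, 0.02, 0, 0],
  [-1, 0.016, 0.02, 0, 0],
  [-1, 0, 0, 0, 0],
])

```text
clock: 14.25
eef_pos: [644.3, -38.3, 184.1]
eef_rot: [-3.141, 0.001, 0.286]
wrist_force: [-0.2, 0.2, 0.4]
finger_gap: 0.3
finger_force: 0.0
```

```bash
python3 - <<'E'
from h import *
st((-123,-51.3,105))
E
python3 d.py; python3 -c "
from h import *
cv2.imwrite('pics/w4.png',eyes.camera('wrist')['img'])"
```

```text
t 14.25 tester [-122.7  -50.7  184.1] F [0.26 0.18 0.36] yawerr -0.001 gap 0.34271265121294064
(-123, -51.3, 105) tool delta [ 0.7  0.4 79.1]
t 14.25 tester [-122.7  -50.7  184.1] F [0.26 0.18 0.36] yawerr -0.001 gap 0.34271265121294064
blue 47 [-102.6  -15.9  137. ] [-100.9  -11.7  139.4] [-98.9  -2.5 140.9]
brass+buf 333 [-157.6  -13.4   60.9] [-152.1   -7.9   77.9] [-140.     9.9   79.6]
red 615 [-136.8  -63.1   97. ] [-125.2  -52.1  100.1] [-114.4  -40.5  101.5]
green 419 [ 57.1 -13.9  51.1] [58.2 -2.9 66.2] [65.5 10.4 73.7]
```

View pics/w4.png

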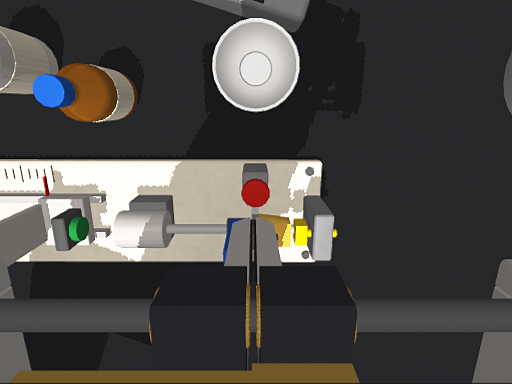

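The striker is held drawn, with the handle at (232,240). The fingertips are in line with the red button at (256,193), the sled is home, and nothing else has moved. Next I go down onto the button.

Emit:
arm_command([
  [-1, 0.001, 0.001, 0.03, 0],
  [-1, 0, 0, 0.03, 0],
  [-1, 0, 0, 0.014, 0],
  [-1, 0, 0, 0, 0],
])

```text
clock: 14.85
eef_pos: [644.9, -38.2, 111.2]
eef_rot: [-3.141, 0.001, 0.287]
wrist_force: [-0.8, -0.5, 0.3]
finger_gap: 0.5
finger_force: 0.0
```

Emit:
arm_command([
  [-1, 0, 0, 0.003, 0],
  [-1, 0, 0, 0.003, 0],
  [-1, 0, 0, 0.003, 0],
  [-1, 0, 0, 0.002, 0],
])

```text
clock: 15.35
eef_pos: [645.3, -38.6, 100.3]
eef_rot: [-3.142, 0.0, 0.287]
wrist_force: [1.0, -0.3, 0.3]
finger_gap: 0.5
finger_force: 0.2
```

Emit:
arm_command([
  [-1, 0, 0, 0.002, 0],
  [-1, 0, 0, 0, 0],
])

```text
clock: 15.6
eef_pos: [645.4, -38.6, 99.0]
eef_rot: [3.141, -0.0, 0.287]
wrist_force: [-3.1, 0.5, 4.8]
finger_gap: 0.6
finger_force: 2.4
```

Emit:
arm_command([
  [-1, 0, 0, 0.002, 0],
  [-1, 0, 0, 0, 0],
])

```text
clock: 15.85
eef_pos: [645.4, -38.6, 97.2]
eef_rot: [3.141, -0.0, 0.287]
wrist_force: [-4.2, 0.4, 7.7]
finger_gap: 0.5
finger_force: 3.4
```

Emit:
arm_command([
  [-1, 0, 0, 0.002, 0],
  [-1, 0, 0, 0, 0],
])

```text
clock: 16.1
eef_pos: [645.4, -38.6, 95.4]
eef_rot: [3.141, -0.0, 0.287]
wrist_force: [-3.3, 0.2, 8.1]
finger_gap: 0.2
finger_force: 4.1
```

Emit:
arm_command([
  [-1, 0, 0, 0.0015, 0],
  [-1, 0, 0, 0, 0],
])

```text
clock: 16.35
eef_pos: [645.5, -38.6, 94.1]
eef_rot: [3.141, -0.001, 0.287]
wrist_force: [-5.2, 0.4, 9.8]
finger_gap: 0.1
finger_force: 5.1
```

```bash
python3 d.py
```

```text
t 16.35 tester [-123.3  -51.7   94.1] F [1.83 4.9  9.8 ] yawerr -0.0001 gap 0.11409749374804035
brass+buf 66 [-157.8  -13.6   60.2] [-152.3  -13.    63. ] [-146.8  -12.3   66.6]
red 176 [-135.2  -63.8   87.6] [-125.4  -62.2   92.1] [-115.8  -58.5   94.8]
green 597 [ 56.7 -13.7  50.7] [57.8 -2.7 60.7] [63.4 10.  68.9]
```

Emit:
arm_command([
  [-1, 0, 0, 0.0015, 0],
  [-1, 0, 0, 0, 0],
])

```text
clock: 16.65
eef_pos: [645.5, -38.6, 92.5]
eef_rot: [3.141, -0.001, 0.287]
wrist_force: [-4.4, -0.1, 8.4]
finger_gap: 0.6
finger_force: 4.6
```

Emit:
arm_command([
  [-1, 0, 0, 0.0015, 0],
  [-1, 0, 0, 0, 0],
])

```text
clock: 16.9
eef_pos: [645.5, -38.6, 91.1]
eef_rot: [3.141, -0.001, 0.287]
wrist_force: [-4.4, -0.2, 10.3]
finger_gap: 0.6
finger_force: 5.1
```

```bash
python3 d.py
```

```text
t 16.9 tester [-123.3  -51.7   91.1] F [ 1.1   4.26 10.32] yawerr -0.0001 gap 0.5891197284994374
blue 1064 [-56.7 -15.9 136.4] [-51.2  -6.7 139.8] [-43.8   5.  141.1]
brass+buf 89 [-101.7  -13.7   60.1] [-88.2 -12.9  61.7] [-74.4 -12.4  64. ]
red 161 [-135.   -63.8   85.2] [-125.4  -62.3   89.4] [-116.5  -59.4   92.1]
```

The striker has shot: the handle is back at its rest place. I'll lift straight up, move clear and verify.

Emit:
arm_command([
  [-1, 0, 0, -0.01, 0],
  [-1, 0, 0, -0.03, 0],
  [-1, 0, 0, -0.04, 0],
  [-1, 0, 0, -0.04, 0],
  [-1, -0.03, 0.03, -0.02, 0],
  [-1, -0.04, 0.04, 0, 0],
  [-1, -0.04, 0.04, 0, 0],
  [-1, -0.04, 0.04, 0, 0],
  [-1, 0, 0, 0, 0],
  [-1, 0, 0, 0, 0],
])

```text
clock: 18.2
eef_pos: [544.1, -224.6, 230.0]
eef_rot: [-3.142, -0.0, 0.287]
wrist_force: [0.1, 0.1, 0.0]
finger_gap: 0.4
finger_force: 0.0
```

Run:
```python
from h import *
st()
ims=[]
for n in('top','scene'):
    c=eyes.camera(n); o=dict(np.load(n+'1.npz'))
    W=pts(c);h=cv2.cvtColor(c['img'],cv2.COLOR_BGR2HSV)
    Q=np.dstack([(W[...,:2]-O)@TX,(W[...,:2]-O)@TY,W[...,2]])
    for k,lo,hi,a,b,x0,x1 in(('handle',(100,120,50),(130,255,255),136,146,-130,0),('plate',(0,0,100),(180,70,255),107,118,90,200)):
        m=(cv2.inRange(h,lo,hi)>0)&(abs(Q[...,1])<35)&(Q[...,2]>a)&(Q[...,2]<b)&(Q[...,0]>x0)&(Q[...,0]<x1)
        if m.any(): print(n,k,m.sum(),np.median(Q[m],0).round(1))
    y,x=(40,100) if n=='top' else (100,100)
    ims.append(c['img'])
cv2.imwrite('pics/end.png',cv2.resize(np.hstack(ims),(800,300)))
```

```text
t 18.2 tester [-273.    98.2  230. ] F [ 0.1  -0.15  0.03] yawerr -0.0004 gap 0.43585564141216515
top handle 23 [-48.9   4.4 140.6]
top plate 28 [133.4   0.7 113.2]
scene handle 37 [-48.   -2.6 140.8]
scene plate 36 [134.4  -1.9 111.9]
```

View pics/end.png

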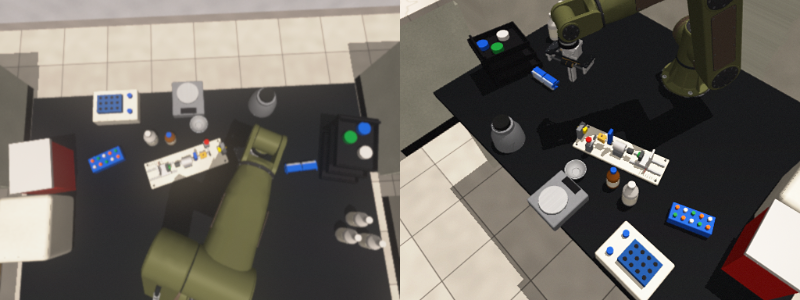

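The arm is clear at (565,60) in the right half. The handle is back at rest, the plate at x≈134 puts the sled about 17 mm from home, and the bystanders stand as before.

```bash
python3 -c "
from cell import ticket
print(ticket.sign_off())"
```

```text
the job is handed in; nothing more can be done
None
```

The impact test is done and handed in; no verdict came back. The sear caught at about 53 mm of draw, well short of the buffer limit, the trip press read about 10 N, and the shot knocked the sled about 17 mm from home, with the striker back at rest, the arm clear and the bystanders looking unmoved in the last pictures.

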